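# Bin the rejected rocket body and hold the sprung paint tier out at its mark

### The job

The silver rocket body standing in front of the grey paint rack is a reject and blocks the rack's sprung bottom tier: drop it into the red reject box and let go of it. Then pull the tier out by its ridged brass knob until the yellow pointer stands level with the red marker on the rail, and keep holding the knob there: the tier springs back if let go, so finish while still holding it. Leave the marker and everything else on the desk where they are.

Things in the scene. Friction and masses are not known exactly. Their poses are not given: they have to be found in the camera images.
- rack: grey stepped paint rack, fixed, 150 deep x 240 wide x 190 mm high (140 in the front half) with pots; origin centre of its underside; x points from its front (x = -75 mm) to its back, away from the robot, y left, z up. An aluminium guide rail 20 mm wide and high lies before it at y = 55 to 75 mm, out to x = -220 mm, with a red marker clamped on it
- tier (a joint): pull of the sprung bottom tier, m: 0 closed, grows as it comes out along the rack's -x axis, stop at 0.120. A spring pulls it back: about 3 N closed plus 0.5 N per 10 mm, friction 0.3 N. Its front is a grey tongue 64 mm wide, top 20 mm above the desk, tip at rack x = -190 mm when closed
- knob (a point): middle of the tier's ridged brass knob: upright cylinder 28 mm across the ridges (26 without), from 30 to 75 mm above the desk (this point 52 mm up), on a thinner neck on the tongue; rack x = -160, y = 0 mm when closed. Within 80 mm of its axis no part of the rack is higher than 30 mm. It slides with the tier and does not turn; axes as the rack's
- pointer (a point): tip of the yellow pointer on the tier, beside the rail, 24 mm above the desk; rack x = -110 mm, y = 52 mm when closed; it moves with the tier; axes as the rack's
- mark (a point): middle of the edge of the red marker that faces the pointer. Marker 14 mm long along the pull, top 25 mm above the desk. Its place differs each time, rack x = -155 to -205 mm (a pull of 45 to 95 mm); the pointer is at the mark when both have the same x in the rack's axes; axes as the rack's
- rocket: rejected silver rocket body, a loose plastic cylinder 32 mm in diameter and 105 mm tall with a rounded nose from 88 mm up, standing upright on four fins that span 62 mm across and reach 34 mm up; 40 to 85 g; origin at the centre of its foot, z along its length upwards. It stands about 245 to 270 mm before the rack's centre, in the way of the tongue
- rocket_mid (a point): point on the rocket's axis 50 mm above its foot
- reject_box: open red plastic box, loose, 0.6 kg, outside 150 x 150 x 50 mm high, walls and floor 5 mm; origin at the centre of its underside; z up. It stands at the left or at the right, swapped with the blue tray
- keep_tray: open blue plastic tray of the same size, holding good parts (up to 33 mm high); not to be used or moved
- display_base: black round plastic display base, 80 mm across, 14 mm high, with a thin pin 44 mm high at its centre; loose bystander; origin at the centre of its underside
- probe: chrome probe tool lying on the desk, 10 mm thick, 177 mm long; loose bystander; origin on its underside about the middle, x along its length to the tip
- primer: primer can, 52 mm in diameter, 120 mm high; loose bystander; origin at the centre of its underside
- thinner: small thinner jar, 44 mm in diameter, 85 mm high; loose bystander; origin at the centre of its underside
Not all that is in view belongs to the job. What is shaped like the reject_box but black or green is not meant.

How it is judged:
On the way, in this order (a step that is already met when the one before it is completed fails the run):
1. the rocket body lies or stands in the red reject box, let go (x of rocket_mid in the frame of reject_box between -0.07 and 0.07 m and y of rocket_mid in the frame of reject_box between -0.07 and 0.07 m and z of rocket_mid in the frame of reject_box between 0.005 and 0.08 m and contact force between the fingers and rocket below 0.05 N), for 0.2 s.
2. the fingers hold the tier out with the pointer at the red marker (x of pointer in the frame of mark between -0.007 and 0.007 m and velocity of joint tier between -0.01 and 0.01 m/s and value of joint tier above 0.03 m and contact force between the fingers and tier above 1 N and contact force between each of rocket, reject_box, keep_tray, display_base, probe, primer, thinner and tier below 0.1 N), for 0.5 s.
At the end, for the whole second after the job is handed in: Rocket at rest in the red box (its middle within 70 mm of the box centre along both box axes, 5 to 80 mm above its underside), not touched; pointer within 7 mm of the marker's middle along the pull, tier still (under 10 mm/s), fingers bearing on it with over 1 N, no loose thing propping it (all of step 1 and all of step 2 and linear speed of rocket below 0.03 m/s); the arm keeps its last pose, push and grip.
It fails at once if the red marker is shifted by more than 4 mm (distance of mark from where it was at the start of the episode above 0.004 m).
It fails at once if the reject box is shoved more than 40 mm (distance of reject_box from where it was at the start of the episode above 0.04 m).
It fails at once if a bystander (keep tray, display base, probe, primer can or thinner jar) is moved by more than 25 mm (distance of any of keep_tray, display_base, probe, primer, thinner from where it was at the start of the episode above 0.025 m).
It also fails if it takes over 51 s, if anything falls off the work surface, if the arm or the gripper's body presses on something with over 40 N, if the wrist force passes 120 N, or if a joint passes its speed limit or range.

### The arm

A 6-joint arm with a two-finger parallel gripper is mounted at the origin on the work surface. World frame = base frame: x ahead of the robot, y to its left, z up, the work surface at z = 0. Lengths are in m, angles in rad, forces in N, time in s.
With the tool pointing down it reaches from about 0.25 to 0.8 m from the base axis. Payload 3.9 kg.
Tool frame: the origin (TCP) lies at the very end of the fingers, on their centre line; the grasp point (between the pads) lies 19 mm behind it; z points along the fingers, y is the line along which they close (so a half turn about z gives the same grasp; the last joint's range is limited). The gripper opens to 85 mm and grips with 20 to 120 N. Pads are 22 mm wide; open, the fingers measure 114 mm over their backs; the gripper's body (76 mm by 85 mm) begins 54 mm behind the grasp point. The pads swing forward as they close: fully open they stand 13 mm farther back than shut.
Start: joints at [1.22, 0.26, -0.138, 1.173, 0, 1.571], TCP at [0.18, 0.493, 0.231] pointing down, gripper open.
Joint ranges: [-2.78, 2.78], [-0.83, 1.72], [-1.28, 1.37], [-1.9, 2.12], [-1.57, 1.48], [-3.14, 3.14]. Speed limits (rad/s): [2.57, 2.57, 3.14, 3.14, 3.14, 3.14].

### API

Orientations are given as a 3x3 rotation matrix whose columns are the frame's x, y, z axes.
In Python, from bench import sensors, eyes, job_done gives the robot as it stands.
- The arm moves only by the shell command python3 -m creep 'ROWS' [FORCE]. ROWS is JSON, a list of rows, each a list of 3 entries, a list of its own where there are three numbers: the shift along the tool's x, y, z in m, then the turn about the tool's z in degrees, then the finger opening in m, from 0 to 0.0854. In form: [[[x, y, z], twist, claw], ...]. A call has 1 to 8 rows; each row shifts and turns the commanded pose from where the row before left it, along the tool's axes as they then stand; what a row does not reach is not made up. A row lasts 1/10 s, in which the tool goes at most 50 mm and 8.59 degrees, less where a joint would pass 70% of its speed; a pose out of reach is approached as far as the arm can. A call with a gripper value outside its range is refused whole. The fingers move at their own pace and stop on an object; FORCE is the grip in N (left out, the last holds). Time passes only in rows, so rows that do not move let the fingers close. It gives the time, the measured TCP pose, the force, the opening and the grip force at its end, in the units of the state.
- sensors.state(): the state, without advancing time (a new reading comes with each control period).
- eyes.capture(name): name is "scene" or "top"; returns the picture (384x512x3 uint8, red, green, blue); there is no depth.
- eyes.camera_info(name): a dict with "camera_matrix" (3x3 intrinsics, pixels), "dist" ([k1, k2, p1, p2, k3] as OpenCV has them; the pictures are not rectified), "R" (3x3) and "t" (3): a world point X has camera coordinates R X + t. Camera axes: x right, y down, z forward; pixel columns grow to the right and rows downward; lengths in m; the calibration is good to about 2 mm. A picture is of the moment at which its call begins. camera_info takes no time and is no camera call.
- job_done(): hands the job in; it is judged then, once.
The state is a dict: "time_s": time; "joints": joint angles; "qd": joint speeds; "tau": joint torques, N m; "position": TCP position; "ee_rot": TCP orientation; "ft_force": force on the tool from outside, world axes, zero at the start; "moment": the same for the moment, N m; "width": opening from 0.0 (shut) to 1.0 (fully open); "grasp_force": force on a finger pad.
Only numpy, scipy, OpenCV 4.12 (cv2) and the standard library are available. Lean on these libraries where they do the work, as an engineer would, in place of code of your own. Each camera call takes 0.05 s, during which the arm holds its last target. There are 200 camera calls.

## Working session

There is one attempt and no reset: what is moved stays moved. The work goes in short steps, Python scripts to look and compute and a shell command to move; the robot and the scene stay as the last step left them, time stands still between calls to the robot, and variables do not carry over. Pictures are saved under pics/ and viewed, at most 10 in all, crops included, and the job is handed in when it is done.

```bash
mkdir -p pics
cat > h.py <<'E'
import numpy as np, cv2
from bench import sensors, eyes
def cap(n,f=None):
    im=eyes.capture(n)
    if f: cv2.imwrite('pics/'+f,im[:,:,::-1])
    return im
def ray(n,uv):
    c=eyes.camera_info(n);K=np.array(c['camera_matrix'],float);R=np.array(c['R']);t=np.array(c['t'])
    p=cv2.undistortPoints(np.array(uv,float).reshape(-1,1,2),K,np.array(c['dist'],float)).reshape(-1,2)
    d=np.c_[p,np.ones(len(p))]@R
    return -R.T@t,d
def onz(n,uv,z):
    o,d=ray(n,uv); return o+d*((z-o[2])/d[:,2])[:,None]
def proj(n,X):
    c=eyes.camera_info(n)
    return cv2.projectPoints(np.array(X,float).reshape(-1,3),cv2.Rodrigues(np.array(c['R'],float))[0],np.array(c['t'],float),np.array(c['camera_matrix'],float),np.array(c['dist'],float))[0].reshape(-1,2)
E
python3 - <<'E'
from h import *
a=cap('top','top0.png');b=cap('scene','scene0.png')
for n in('top','scene'):print(n,ray(n,[[256,192]]))
s=sensors.state();print(s['time_s'],s['position'],s['ee_rot'],s['ft_force'],s['width'])
E
```

```text
top (array([ 0.33570571, -0.00992281,  1.02882743]), array([[ 0.17970383,  0.0397031 , -0.983033  ]]))
scene (array([ 1.04289696, -0.01528314,  0.99396468]), array([[-0.496999  ,  0.04417494, -0.86672459]]))
0.1 [0.18019739 0.49241447 0.23053399] [[-9.39085635e-01  3.43682682e-01 -6.20533481e-04]
 [ 3.43683242e-01  9.39084047e-01 -1.72697274e-03]
 [-1.07975292e-05 -1.83504225e-03 -9.99998316e-01]] [ 0.83425571  0.00451861 -0.08518421] 0.9982571527384371
```

View pics/top0.png

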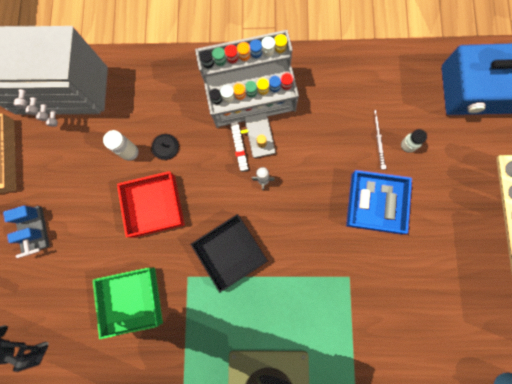

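View pics/scene0.png

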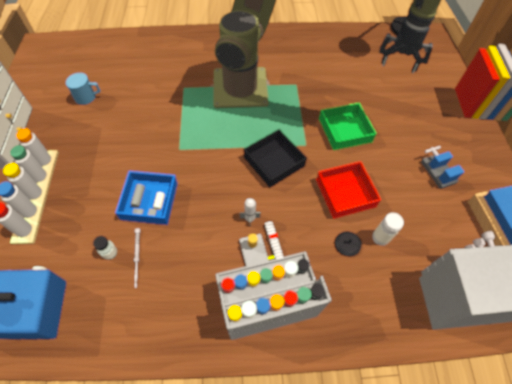

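The top view shows the rocket at (262,177), with the knob on its tongue at (261,140) and the rail with its red marker near (240,155). The red box is at (150,204) and the blue tray at (380,202).

Lookalikes by top-view pixel:
- **Rocket:** the silver body at (262,177). The white primer at (120,145) and thinner at (413,140) could be mistaken for it.
- **Box:** red at (150,204). Black (230,253) and green (127,302) are decoys.
- **Marker:** red on the rail at about (240,160). The red pots at (231,52) and (286,79) could be mistaken for it.

Next is one close crop to check these choices.

Run:
```python
from h import *
a=cv2.imread('pics/top0.png')[105:195,215:295];b=cv2.imread('pics/scene0.png')[190:280,220:300]
cv2.imwrite('pics/crop0.png',cv2.resize(np.hstack([a,b]),None,fx=5,fy=5,interpolation=cv2.INTER_CUBIC))
for n in('top','scene'):
    im=cv2.imread(f'pics/{n}0.png');h=cv2.cvtColor(im,cv2.COLOR_BGR2HSV)
    red=(((h[...,0]<6)|(h[...,0]>174))&(h[...,1]>170)&(h[...,2]>110)).astype(np.uint8)
    yel=((abs(h[...,0].astype(int)-25)<6)&(h[...,1]>150)&(h[...,2]>140)).astype(np.uint8)
    for nm,m in(('red',red),('yel',yel)):
        k,_,st,ce=cv2.connectedComponentsWithStats(m)
        for i in range(1,k):
            if st[i,4]>5:print(n,nm,st[i],ce[i].round(1))
```

```text
top red [225  45  12  13 124] [230.5  50.7]
top red [233  59   4   3   6] [234.8  60.2]
top red [282  74  11  11  98] [286.5  79. ]
top red [235 151  11   6  38] [239.7 153.2]
top red [ 117  171   68   67 3336] [149.7 204.4]
top yel [274  34  13  17 148] [280.5  41.1]
top yel [238  43  11  10  93] [242.9  47.5]
top yel [257  79  12  15 135] [262.7  85.4]
top yel [234  84  11  10  86] [238.5  88.3]
top yel [241 129   6   5  26] [243.7 131. ]
top yel [257 136   9   8  49] [261.2 139.4]
scene red [ 455   49   43   69 1578] [475.7  83.1]
scene red [ 316  162   65   56 2419] [347.1 189.5]
scene red [  0 202   8  15  82] [  2.5 209.1]
scene red [270 233   8   5  18] [273.5 235.6]
scene red [222 278  12  14 128] [227.5 284.5]
scene red [284 291  14  14 142] [290.5 297.7]
scene yel [487  45  23  36 341] [498.2  62.3]
scene yel [475 110   7   8  20] [477.9 113.6]
scene yel [  6 114   5   3  11] [  8. 115.]
scene yel [ 17 128  12  10  87] [ 22.1 132.7]
scene yel [  2 162  18  16 206] [ 11.  169.8]
scene yel [249 234   8  11  73] [252.3 238.7]
scene yel [268 255   7   5  25] [270.7 256.7]
scene yel [272 265  13  12 108] [278.2 271. ]
scene yel [248 271  13  15 153] [253.4 278.1]
scene yel [271 295  13  14 145] [276.9 301.2]
scene yel [227 305  15  16 184] [234.2 312.6]
```

View pics/crop0.png

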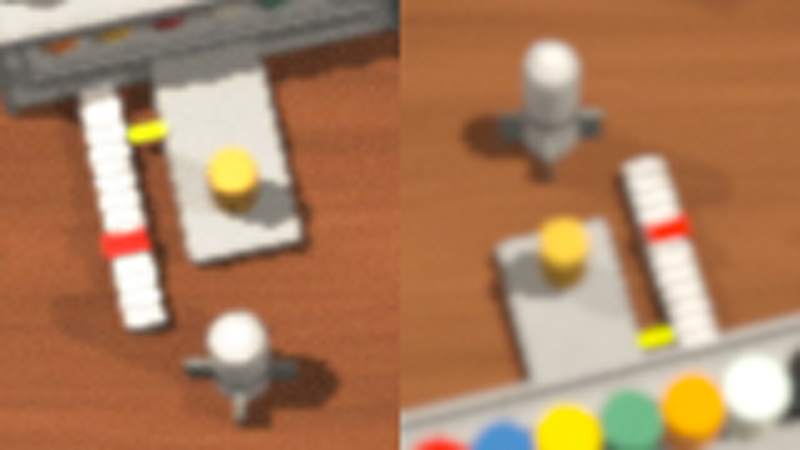

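The crop confirms the choices. The silver finned rocket has its nose at about (262.5,172) and fins along roughly the world axes. The brass knob is at (261.5,138), the marker at (240,153.5), and the yellow pointer on the tongue at (244.5,131). Next I turn these into positions.

Run:
```python
from h import *
T=lambda u,v:(215+u/5-.4,105+v/5-.4); S=lambda u,v:(220+(u-400)/5-.4,190+v/5-.4)
def show(nm,t,s,z): print(nm,onz('top',[t],z).round(4)[0],onz('scene',[s],z).round(4)[0])
show('marker z25',(239.7,153.2),(273.5,235.6),.025)
show('pointer tip z24',T(128,134),S(671,334),.024)
show('pointer cen z24',(243.7,131.),(270.7,256.7),.024)
show('knobtop z75',T(233,168),S(564,237),.075)
show('knobbase z30',T(236,203),S(564,278),.03)
show('rocket nose z95',T(238,335),S(552,62),.095)
show('rocket fins left',T(190,367),S(600,122),.025)
show('rocket fins right',T(292,369),S(502,126),.025)
show('tongue tip R',T(303,243),S(500,245),.02)
show('tongue tip L',T(196,263),S(604,220),.02)
show('rail tip R',T(165,320),S(622,172),.02)
show('rail tip L',T(127,328),S(660,160),.02)
for n in('top','scene'):
    im=cv2.imread(f'pics/{n}0.png');h=cv2.cvtColor(im,cv2.COLOR_BGR2HSV)
    red=(((h[...,0]<6)|(h[...,0]>174))&(h[...,1]>150)&(h[...,2]>80)).astype(np.uint8)
    k,l,st,ce=cv2.connectedComponentsWithStats(red)
    x,y=(150,204) if n=='top' else (347,190)
    c=max(cv2.findContours((l==l[y,x]).astype(np.uint8),0,2)[0],key=cv2.contourArea)
    W=onz(n,c.reshape(-1,2),.05)[:,:2].astype(np.float32)
    print(n,'box',cv2.minAreaRect(W))
```

```text
marker z25 [0.6317 0.077  0.025 ] [0.6361 0.077  0.025 ]
pointer tip z24 [0.6971 0.0762 0.024 ] [0.6993 0.073  0.024 ]
pointer cen z24 [0.6982 0.0661 0.024 ] [0.6998 0.0641 0.024 ]
knobtop z75 [0.6586 0.0144 0.075 ] [0.6585 0.0137 0.075 ]
knobbase z30 [0.6531 0.0139 0.03  ] [0.665  0.0139 0.03  ]
rocket nose z95 [0.5605 0.0116 0.095 ] [0.5594 0.0117 0.095 ]
rocket fins left [0.5592 0.0402 0.025 ] [0.5641 0.0407 0.025 ]
rocket fins right [ 0.5575 -0.017   0.025 ] [ 0.5641 -0.0183  0.025 ]
tongue tip R [ 0.6321 -0.0239  0.02  ] [ 0.6389 -0.0221  0.02  ]
tongue tip L [0.6209 0.0371 0.02  ] [0.6259 0.0395 0.02  ]
rail tip R [0.5877 0.0546 0.02  ] [0.5954 0.0521 0.02  ]
rail tip L [0.5832 0.0762 0.02  ] [0.5886 0.0754 0.02  ]
top box ((0.4841327369213104, 0.31813186407089233), (0.15869063138961792, 0.16194285452365875), 13.463458061218262)
scene box ((0.5004034638404846, 0.3144530951976776), (0.1661800742149353, 0.16937966644763947), 13.255962371826172)
```

The geometry agrees with the description. Rack yaw is about 10.8°, and the pointer predicted from the knob, (0.698,0.0745), matches the measured one. The marker's middle is at rack x ≈ -0.173, so the pull is about 62 mm, within the allowed range. First I turn the tool so its closing line lies along the pull.

```bash
python3 -m creep '[[[0,0,0],7.4,0.06],[[0,0,0],7.4,0.06],[[0,0,0],7.4,0.06],[[0,0,0],7.4,0.06],[[0,0,0],7.4,0.06],[[0,0,0],7.4,0.06],[[0,0,0],7.4,0.06],[[0,0,0],7.4,0.06]]' 40
cat >> h.py <<'E'
def go(p):
    s=sensors.state();R=np.array(s['ee_rot']);print('t',round(s['time_s'],2),'pos',np.round(s['position'],4),'yaw y',np.degrees(np.arctan2(R[1,1],R[0,1])).round(2),'tool shift mm',(R.T@(np.array(p)-s['position'])*1000).round(1),'F',np.round(s['ft_force'],1),'w',round(s['width'],3),'g',round(s['grasp_force'],1),'j',np.round(s['joints'],2))
E
python3 -c "
from h import *
go([.56,.0117,.231])"
```

```text
time_s: 0.9
position: [0.1803, 0.4926, 0.2308]
ee_rot: [[-0.18, 0.984, -0.0], [0.984, 0.18, -0.001], [-0.001, -0.001, -1.0]]
ft_force: [-0.5, -0.2, -0.5]
width: 0.703
grasp_force: 0.0
t 0.9 pos [0.1803 0.4926 0.2308] yaw y 10.39 tool shift mm [-5.415e+02  2.867e+02  2.000e-01] F [-0.5 -0.2 -0.5] w 0.703 g 0.0 j [ 1.22  0.26 -0.14  1.17 -0.    2.61]
```

```bash
python3 -m creep '[[[-0.022,0.012,0],0,0.06],[[-0.022,0.012,0],0,0.06],[[-0.022,0.012,0],0,0.06],[[-0.022,0.012,0],0,0.06],[[-0.022,0.012,0],0,0.06],[[-0.022,0.012,0],0,0.06],[[-0.022,0.012,0],0,0.06],[[-0.022,0.012,0],0,0.06]]' >/dev/null
python3 -m creep '[[[-0.022,0.012,0],0,0.06],[[-0.022,0.012,0],0,0.06],[[-0.022,0.012,0],0,0.06],[[-0.022,0.012,0],0,0.06],[[-0.022,0.012,0],0,0.06],[[-0.022,0.012,0],0,0.06],[[-0.022,0.012,0],0,0.06],[[-0.022,0.012,0],0,0.06]]' >/dev/null
python3 -m creep '[[[-0.022,0.012,0],0,0.06],[[-0.022,0.012,0],0,0.06],[[-0.022,0.012,0],0,0.06],[[-0.022,0.012,0],0,0.06],[[-0.022,0.012,0],0,0.06],[[-0.022,0.012,0],0,0.06],[[-0.0135,-0.001,0],0,0.06],[[0,0,0],0,0.06]]' >/dev/null
python3 -c "
from h import *
go([.56,.0117,.045])"
```

```text
t 3.3 pos [0.5306 0.0517 0.2308] yaw y 10.57 tool shift mm [-44.7  21.9 185.7] F [-0.2  0.3 -0.2] w 0.702 g 0.0 j [ 0.1   0.28 -0.12  1.18 -0.    1.48]
```

```bash
python3 -m creep '[[[-0.015,0.0075,0],0,0.06],[[-0.015,0.0075,0],0,0.06],[[-0.0147,0.007,0],0,0.06],[[0,0,0.03],0,0.06],[[0,0,0.03],0,0.06],[[0,0,0.025],0,0.06],[[0,0,0],0,0.06]]' >/dev/null
python3 -c "
from h import *
go([.56,.0117,.045])
cv2.imwrite('pics/c1.png',cv2.resize(np.hstack([cap('top')[100:220,200:320],cap('scene')[150:270,190:310]])[:,:,::-1],None,fx=3.3,fy=3.3,interpolation=cv2.INTER_CUBIC))"
```

```text
t 4.0 pos [0.5586 0.0126 0.1428] yaw y 10.68 tool shift mm [-1.2  1.9 97.8] F [-0.4 -0.2  0.2] w 0.704 g 0.0 j [ 0.02  0.37 -0.21  0.99 -0.    1.41]
```

View pics/c1.png

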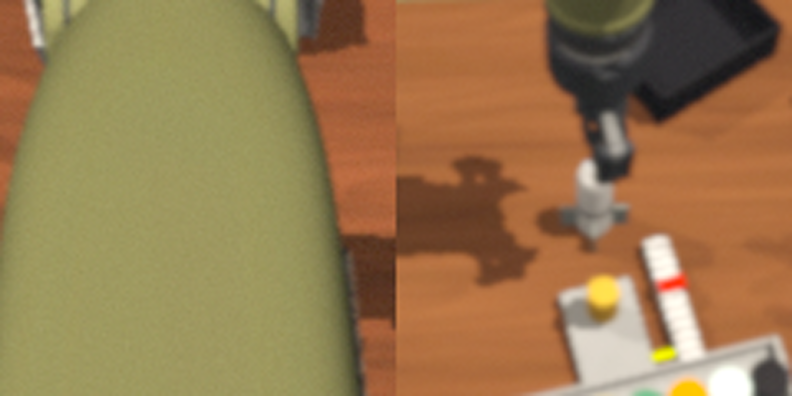

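The arm blocks the top view. In the scene view (right half) the fingers stand directly above the nose at about (595,170), so I descend and grip.

```bash
python3 -m creep '[[[-0.001,0.002,0.02],0,0.06],[[0,0,0.02],0,0.06],[[0,0,0.02],0,0.06],[[0,0,0.02],0,0.06],[[0,0,0.017],0,0.06],[[0,0,0],0,0.06],[[0,0,0],0,0.06]]' >/dev/null
python3 -c "
from h import *
go([.56,.0117,.045])"
python3 -m creep '[[[0,0,0],0,0.015],[[0,0,0],0,0.015],[[0,0,0],0,0.015],[[0,0,0],0,0.015],[[0,0,0],0,0.015],[[0,0,0],0,0.015],[[0,0,0],0,0.015],[[0,0,0],0,0.015]]' 40
```

```text
t 4.8 pos [0.5647 0.0125 0.0508] yaw y 10.7 tool shift mm [ 0.  -4.7  5.8] F [0.8 1.1 0.8] w 0.701 g 0.0 j [ 0.02  0.46 -0.34  0.77 -0.    1.41]
time_s: 5.6
position: [0.5643, 0.0127, 0.0506]
ee_rot: [[-0.186, 0.983, 0.002], [0.983, 0.186, 0.0], [-0.0, 0.002, -1.0]]
ft_force: [-1.5, -0.1, 6.9]
width: 0.365
grasp_force: 40.3
```

```bash
python3 -m creep '[[[0,0,-0.015],0,0.015],[[0,0,-0.02],0,0.015],[[0,0,-0.025],0,0.015],[[0,0,-0.025],0,0.015],[[0,0,-0.025],0,0.015],[[0,0,-0.01],0,0.015],[[0,0,0],0,0.015]]' >/dev/null
python3 -c "
from h import *
go([.492,.316,.17])"
```

```text
t 6.3 pos [0.5645 0.0126 0.1707] yaw y 10.7 tool shift mm [311.6 -14.9   0.4] F [ 0.2 -0.7 -0. ] w 0.366 g 39.7 j [ 0.02  0.36 -0.16  1.05 -0.    1.41]
```

```bash
python3 -m creep '[[[0.01,-0.001,0],0,0.015],[[0.02,-0.001,0],0,0.015],[[0.02,-0.001,0],0,0.015],[[0.02,-0.001,0],0,0.015],[[0.02,-0.001,0],0,0.015],[[0.02,-0.001,0],0,0.015],[[0.02,-0.001,0],0,0.015],[[0.02,-0.001,0],0,0.015]]' >/dev/null
python3 -m creep '[[[0.02,-0.001,0],0,0.015],[[0.02,-0.001,0],0,0.015],[[0.02,-0.001,0],0,0.015],[[0.02,-0.001,0],0,0.015],[[0.02,-0.001,0],0,0.015],[[0.02,-0.001,0],0,0.015],[[0.02,-0.001,0],0,0.015],[[0.0215,0,0],0,0.015]]' >/dev/null
python3 -m creep '[[[0,0,0],0,0.015],[[0,0,0],0,0.015]]'
python3 -c "
from h import *
go([.492,.316,.062])
cv2.imwrite('pics/c2.png',cap('scene')[:,:,::-1])"
```

```text
time_s: 8.1
position: [0.4893, 0.3157, 0.1676]
ee_rot: [[-0.187, 0.982, -0.003], [0.982, 0.187, -0.002], [-0.002, -0.003, -1.0]]
ft_force: [-0.5, -0.3, -1.6]
width: 0.359
grasp_force: 39.7
t 8.1 pos [0.4893 0.3157 0.1676] yaw y 10.78 tool shift mm [ -0.    3.  105.6] F [-0.5 -0.3 -1.6] w 0.359 g 39.7 j [ 0.57  0.39 -0.11  1.07 -0.    1.96]
```

View pics/c2.png

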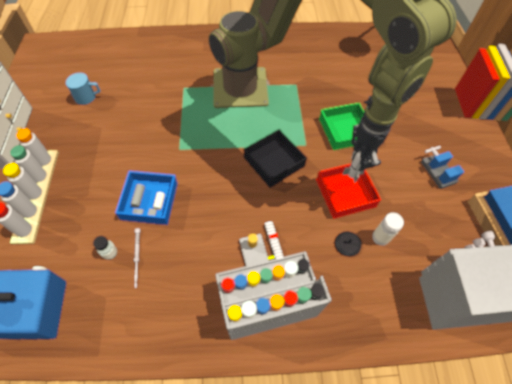

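The scene view shows the rocket held over the red box, around (357,165). I lower it to just above the floor.

```bash
python3 -m creep '[[[0,0.003,0.015],0,0.015],[[0,0,0.02],0,0.015],[[0,0,0.02],0,0.015],[[0,0,0.02],0,0.015],[[0,0,0.015],0,0.015],[[0,0,0.01],0,0.015],[[0,0,0.006],0,0.015],[[0,0,0],0,0.015]]'
```

```text
time_s: 8.95
position: [0.4933, 0.3157, 0.0626]
ee_rot: [[-0.185, 0.983, -0.001], [0.983, 0.185, -0.001], [-0.001, -0.001, -1.0]]
ft_force: [-0.2, 0.2, -0.8]
width: 0.364
grasp_force: 39.7
```

```bash
python3 -m creep '[[[0,0,0.003],0,0.015],[[0,0,0.002],0,0.015],[[0,0,0],0,0.015],[[0,0,0],0,0.015]]'
python3 -m creep '[[[0,0,0],0,0.036],[[0,0,0],0,0.04],[[0,0,0],0,0.045],[[0,0,0],0,0.05],[[0,0,0],0,0.055],[[0,0,0],0,0.055],[[0,0,0],0,0.055]]'
python3 -m creep '[[[0,0,-0.02],0,0.055],[[0,0,-0.03],0,0.055],[[0,0,-0.03],0,0.055],[[0,0,-0.03],0,0.055],[[0,0,-0.03],0,0.055],[[0,0,0],0,0.055]]'
python3 -c "
from h import *
go([.6588,.014,.17])
cv2.imwrite('pics/c3.png',cap('scene')[:,:,::-1])"
```

```text
time_s: 9.35
position: [0.4938, 0.3166, 0.0587]
ee_rot: [[-0.186, 0.983, 0.001], [0.983, 0.186, 0.0], [0.0, 0.001, -1.0]]
ft_force: [-1.2, -0.1, -0.5]
width: 0.362
grasp_force: 39.7
time_s: 10.05
position: [0.4936, 0.3164, 0.0583]
ee_rot: [[-0.186, 0.983, -0.0], [0.983, 0.186, 0.0], [0.0, -0.0, -1.0]]
ft_force: [-0.7, -0.1, -0.5]
width: 0.643
grasp_force: 0.0
time_s: 10.65
position: [0.4961, 0.318, 0.2031]
ee_rot: [[-0.186, 0.983, 0.007], [0.983, 0.186, 0.005], [0.003, 0.008, -1.0]]
ft_force: [1.8, 0.0, 0.6]
width: 0.644
grasp_force: 0.0
t 10.65 pos [0.4961 0.318  0.2031] yaw y 10.7 tool shift mm [-329.   103.1   32.9] F [1.8 0.  0.6] w 0.644 g 0.0 j [ 0.57  0.38 -0.04  1.14 -0.    1.95]
```

View pics/c3.png

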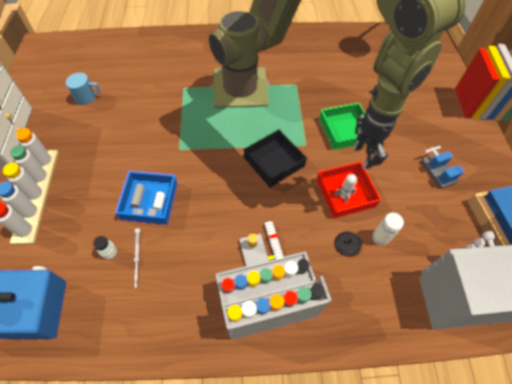

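The rocket stands released in the red box at (348,185). Next I move over the knob.

```bash
python3 -m creep '[[[-0.012,0.004,0],0,0.06],[[-0.02,0.0063,0],0,0.06],[[-0.02,0.0063,0],0,0.06],[[-0.02,0.0063,0],0,0.06],[[-0.02,0.0063,0],0,0.06],[[-0.02,0.0063,0],0,0.06],[[-0.02,0.0063,0],0,0.06],[[-0.02,0.0063,0],0,0.06]]' >/dev/null
python3 -m creep '[[[-0.02,0.0063,0],0,0.06],[[-0.02,0.0063,0],0,0.06],[[-0.02,0.0063,0],0,0.06],[[-0.02,0.0063,0],0,0.06],[[-0.02,0.0063,0],0,0.06],[[-0.02,0.0063,0],0,0.06],[[-0.02,0.0063,0],0,0.06],[[-0.02,0.0063,0],0,0.06]]' >/dev/null
python3 -m creep '[[[-0.017,0.004,0],0,0.06],[[0,0,0],0,0.06]]' >/dev/null
python3 -c "
from h import *
go([.6588,.014,.12])"
```

```text
t 12.5 pos [0.6559 0.0095 0.1972] yaw y 10.53 tool shift mm [ 3.9  3.7 77.2] F [-1.3  0.  -0.3] w 0.699 g 0.0 j [ 0.01  0.5   0.15  1.22 -0.    1.4 ]
```

```bash
python3 -m creep '[[[0.004,0.0035,0.02],0,0.06],[[0,0,0.025],0,0.06],[[0,0,0.025],0,0.06],[[0,0,0.005],0,0.06],[[0,0,0],0,0.06],[[0,0,0],0,0.06]]' >/dev/null
python3 -c "
from h import *
go([.6588,.014,.033])
cv2.imwrite('pics/c4.png',cv2.resize(cap('scene')[190:280,190:310][:,:,::-1],None,fx=5,fy=5,interpolation=cv2.INTER_CUBIC))"
```

```text
t 13.1 pos [0.6588 0.017  0.1245] yaw y 10.72 tool shift mm [-3.  -0.7 91.5] F [ 0.3  1.  -0.1] w 0.701 g 0.0 j [0.03 0.54 0.03 1.05 0.   1.41]
```

View pics/c4.png

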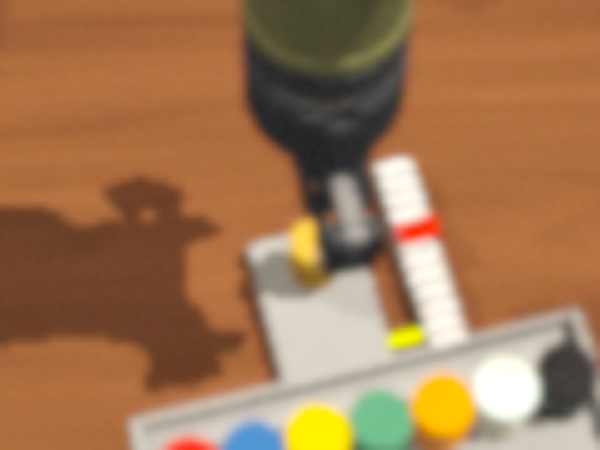

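The crop shows the near finger at crop (350,240), a bit towards the rail from the knob at (308,250). I'll check whether that is only parallax from its height.

Run:
```python
from h import *
s=sensors.state();R=np.array(s['ee_rot']);p=np.array(s['position'])
for d in(.03,.036):
  for w in(-.011,.011): print(d,w,(proj('scene',p+R@[w,d,0])-[190,190])*5)
print('knob top',(proj('scene',[.6588,.014,.075])-[190,190])*5, 'edges',(proj('scene',[[.6588+.0024,.014-.013,.075],[.6588-.0024,.014+.013,.075]])-[190,190])*5)
for z in (.12,.13):print(onz('scene',[[190+352/5-.4,190+262/5-.4]],z))
go([.6588,.014,.033])
```

```text
0.03 -0.011 [[312.3581517  255.11806423]]
0.03 0.011 [[353.45300023 246.00542139]]
0.036 -0.011 [[315.08715666 265.63485485]]
0.036 0.011 [[356.29847003 256.46355277]]
knob top [[312.53876054 235.42072695]] edges [[289.19226933 240.45672414]
 [335.81046487 230.3939681 ]]
[[0.69229965 0.03137408 0.12      ]]
[[0.69631122 0.03084022 0.13      ]]
t 13.15 pos [0.6592 0.017  0.1249] yaw y 10.72 tool shift mm [-2.8 -1.2 91.9] F [-0.1 -0.9 -0.1] w 0.701 g 0.0 j [0.03 0.54 0.03 1.05 0.   1.41]
```

Run:
```python
from h import *
im=cv2.imread('pics/c3.png');c=im[160:215,320:375];h=cv2.cvtColor(im,cv2.COLOR_BGR2HSV)
m=((h[...,1]<70)&(h[...,2]>90)).astype(np.uint8);m[:160]=0;m[215:]=0;m[:,:325]=0;m[:,372:]=0
k,l,st,ce=cv2.connectedComponentsWithStats(m)
for i in range(1,k):
    if st[i,4]>8:print(st[i],ce[i])
print('expected nose/foot',proj('scene',[[.4936,.3164,.1],[.4936,.3164,.055],[.4936,.3164,.008]]))
a=cv2.resize(c,None,fx=7,fy=7,interpolation=cv2.INTER_CUBIC);b=cv2.resize(cv2.imread('pics/c2.png')[130:185,330:385],None,fx=7,fy=7,interpolation=cv2.INTER_CUBIC)
cv2.imwrite('pics/c5.png',np.hstack([a,b]))
```

```text
[364 161   3   7  12] [365.16666667 164.16666667]
[340 175  17  24 217] [348.00460829 186.05990783]
expected nose/foot [[351.34377698 177.61164318]
 [347.74220659 185.39503711]
 [344.23070241 192.96511036]]
```

View pics/c5.png

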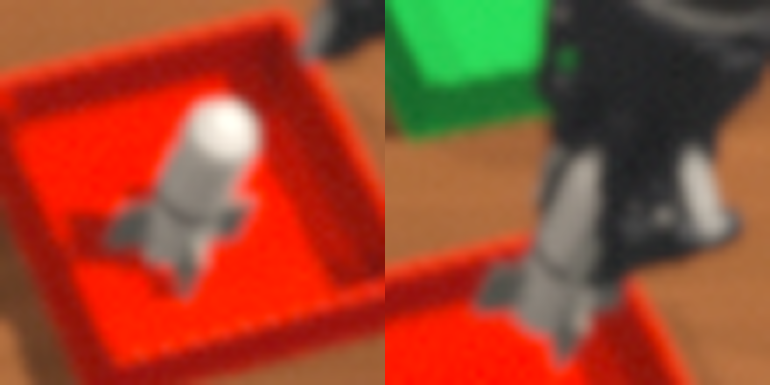

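The rocket sits where the TCP released it, with the nose at (351.5,178.4) against an expected (351.3,177.6). So the TCP reading and the cameras agree to about 1 mm. I descend onto the knob with a small bias towards -y.

```bash
python3 -m creep '[[[-0.005,-0.001,0.02],0,0.06],[[0,0,0.02],0,0.06],[[0,0,0.02],0,0.06],[[0,0,0.015],0,0.06],[[0,0,0.01],0,0.06],[[0,0,0.004],0,0.06],[[0,0,0],0,0.06],[[0,0,0],0,0.06]]' >/dev/null
python3 -c "
from h import *
go([.6588,.014,.033])"
```

```text
t 13.95 pos [0.659  0.0117 0.0353] yaw y 10.7 tool shift mm [2.3 0.3 2.3] F [-0.1  1.1  0.3] w 0.703 g 0.0 j [ 0.02  0.61 -0.1   0.86 -0.    1.4 ]
```

```bash
python3 -m creep '[[[0,0,0],0,0.01],[[0,0,0],0,0.01],[[0,0,0],0,0.01],[[0,0,0],0,0.01],[[0,0,0],0,0.01],[[0,0,0],0,0.01],[[0,0,0],0,0.01],[[0,0,0],0,0.01]]' 60
python3 -c "
from h import *
go([.6588,.014,.033])"
```

```text
time_s: 14.75
position: [0.6586, 0.0117, 0.0351]
ee_rot: [[-0.186, 0.983, 0.001], [0.983, 0.186, 0.0], [-0.0, 0.001, -1.0]]
ft_force: [-2.2, -0.4, 5.5]
width: 0.289
grasp_force: 58.6
t 14.75 pos [0.6586 0.0117 0.0351] yaw y 10.7 tool shift mm [2.3 0.6 2.1] F [-2.2 -0.4  5.5] w 0.289 g 58.6 j [ 0.02  0.61 -0.1   0.86 -0.    1.4 ]
```

The knob is gripped. I pull 45 mm first and then measure the pointer against the marker.

```bash
python3 -m creep '[[[0,-0.005,0],0,0.01],[[0,-0.008,0],0,0.01],[[0,-0.008,0],0,0.01],[[0,-0.008,0],0,0.01],[[0,-0.008,0],0,0.01],[[0,-0.008,0],0,0.01],[[0,0,0],0,0.01],[[0,0,0],0,0.01]]'
cat > m.py <<'E'
from h import *
go([.6588-.0614,.0117-.0117,.0351])
a=np.radians(10.8);ex=np.array([np.cos(a),np.sin(a)])
v=[]
for n in('scene','top'):
    im=cap(n)[:,:,::-1]
    if n=='scene':
        sc=im
    h=cv2.cvtColor(im.copy(),cv2.COLOR_BGR2HSV)
    if n=='top': break
    red=(((h[...,0]<6)|(h[...,0]>174))&(h[...,1]>170)&(h[...,2]>110)).astype(np.uint8)
    yel=((abs(h[...,0].astype(int)-27)<7)&(h[...,1]>150)&(h[...,2]>140)).astype(np.uint8)
    for nm,m,z in(('red',red,.025),('yel',yel,.024)):
        m[:205]=0;m[264:]=0;m[:,:235]=0;m[:,300:]=0
        k,_,st,ce=cv2.connectedComponentsWithStats(m)
        for i in range(1,k):
            if st[i,4]>4:
                P=onz(n,[ce[i]],z)[0][:2];print(nm,st[i],P.round(4),'along ex mm',(P@ex*1000).round(1),'across',(P@[-ex[1],ex[0]]*1000).round(1))
cv2.imwrite('pics/last.png',cv2.resize(sc[190:280,190:310],None,fx=5,fy=5,interpolation=cv2.INTER_CUBIC))
E
python3 m.py
```

```text
time_s: 15.55
position: [0.6147, 0.0024, 0.0351]
ee_rot: [[-0.185, 0.983, 0.003], [0.983, 0.185, -0.001], [-0.002, 0.003, -1.0]]
ft_force: [4.9, -2.3, 5.3]
width: 0.288
grasp_force: 59.4
t 15.55 pos [0.6147 0.0024 0.0351] yaw y 10.66 tool shift mm [  0.8 -17.4  -0. ] F [ 4.9 -2.3  5.3] w 0.288 g 59.4 j [ 0.    0.55 -0.23  0.79 -0.    1.39]
red [270 233   8   5  20] [0.6358 0.0769] along ex mm 638.9 across -43.6
yel [264 241   6   5  26] [0.6573 0.0552] along ex mm 656.0 across -68.9
```

```bash
python3 -m creep '[[[0.0,-0.006,0],0,0.01],[[0,-0.006,0],0,0.01],[[0,-0.005,0],0,0.01],[[0,0,0],0,0.01],[[0,0,0],0,0.01],[[0,0,0],0,0.01],[[0,0,0],0,0.01]]' >/dev/null
python3 m.py
```

```text
t 16.35 pos [ 0.5988 -0.0009  0.0351] yaw y 10.66 tool shift mm [ 1.1 -1.2  0. ] F [ 6.5 -2.5  3.7] w 0.286 g 59.6 j [-0.    0.52 -0.27  0.77 -0.    1.38]
red [271 233   7   5  18] [0.6355 0.078 ] along ex mm 638.8 across -42.4
red [260 255   8   7  36] [0.7029 0.0431] along ex mm 698.5 across -89.4
yel [262 236   8   5  29] [0.641  0.0528] along ex mm 639.5 across -68.3
yel [270 250  22  10 112] [0.6936 0.09  ] along ex mm 698.2 across -41.5
```

View pics/last.png

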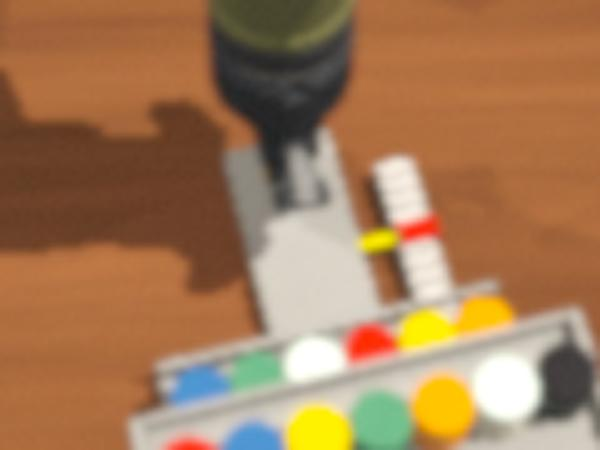

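The crop shows the pointer at (378,241), in line with the marker at (419,229) along the rack's cross direction; they measure 639.5 against 638.8 mm along the pull. The top view gave about 1 to 3 mm more, so I add 1 mm, hold and hand in.

```bash
python3 -m creep '[[[0,-0.001,0],0,0.01],[[0,0,0],0,0.01],[[0,0,0],0,0.01],[[0,0,0],0,0.01],[[0,0,0],0,0.01],[[0,0,0],0,0.01],[[0,0,0],0,0.01],[[0,0,0],0,0.01]]' && python3 m.py && python3 -c "
from bench import job_done
print(job_done())"
```

```text
time_s: 17.25
position: [0.5979, -0.0011, 0.0351]
ee_rot: [[-0.185, 0.983, 0.004], [0.983, 0.185, -0.002], [-0.002, 0.004, -1.0]]
ft_force: [6.2, -2.8, 3.6]
width: 0.285
grasp_force: 59.5
t 17.25 pos [ 0.5979 -0.0011  0.0351] yaw y 10.66 tool shift mm [ 1.1 -0.3  0. ] F [ 6.2 -2.8  3.6] w 0.285 g 59.5 j [-0.    0.52 -0.27  0.77 -0.    1.38]
red [271 233   7   5  18] [0.6355 0.078 ] along ex mm 638.8 across -42.4
red [260 255   8   7  41] [0.7023 0.0429] along ex mm 697.9 across -89.5
yel [262 235   8   6  31] [0.64   0.0531] along ex mm 638.6 across -67.8
yel [270 250  22  10 118] [0.6933 0.0899] along ex mm 697.9 across -41.6
the job is handed in; nothing more can be done
None
```

The job is handed in, with no verdict returned: the rocket stands released in the red reject box, and the gripper still holds the tier out with the pointer level with the red marker (0.2 mm apart in the scene camera; up to about 3 mm going by the top view).

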